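# Turn the paint row round

## Robot

A 6-joint arm with a two-finger parallel gripper is mounted at the origin on the work surface. World frame = base frame: x ahead of the robot, y to its left, z up, the work surface at z = 0. Lengths are in m, angles in rad, forces in N, time in s.
With the tool pointing down it reaches from about 0.35 to 0.875 m from the base axis. Payload 4.2 kg.
Tool frame: the origin (TCP) lies midway between the tips of the shut fingers; the grasp point (between the pads) lies 19 mm behind it; z points along the fingers, y is the line along which they close (so a half turn about z gives the same grasp; the last joint's range is limited). The gripper opens to 87 mm and grips with 3 to 60 N. Pads are 19 mm wide; open, the fingers measure 117 mm over their backs; the gripper's body (75 mm by 190 mm) begins 51 mm behind the grasp point.
Start: joints at [1.393, 0.385, 0.008, 0, -1.194, -0.259], TCP at [0.264, 0.566, 0.223] pointing down, gripper open.
Joint ranges: [-3.14, 3.14], [-1.21, 2.06], [-1.07, 1.41], [-3.16, 2.05], [-2.99, -0.16], [-3.1, 3.1]. Speed limits (rad/s): [2.79, 2.79, 3.14, 3.14, 3.14, 3.14].

## Interface

Orientations are given as [roll, pitch, yaw] about the fixed x, y, z axes, in that order (R = Rz(yaw) Ry(pitch) Rx(roll)).
In Python, from workcell import env gives the robot as it stands.
- The arm moves only by the shell command python3 -m crank 'ROWS' [FORCE]. ROWS is JSON, a list of rows, each a list of 3 entries, a list of its own where there are three numbers: the finger opening in mm, from 0 to 87, then the shift along the tool's x, y, z normalised to -1 to 1, where 1 is 0.4 m, then the turn about the tool's z normalised to -1 to 1, where 1 is 360 degrees. A call has 1 to 20 rows; each row is the pose to reach, as a shift and turn from the pose commanded when the call began, along the tool's axes at that moment, turning the shorter way round; what a row does not reach only later rows make up. A row lasts 1/8 s, in which the tool goes at most 62.5 mm and 10.7 degrees, less where a joint would pass 70% of its speed; a pose out of reach is approached as far as the arm can. A call with a number of a shift or a turn outside -1 to 1 is refused whole. A call with a gripper value outside its range is refused whole. The fingers move at their own pace and stop on an object; FORCE is the grip in N (left out, the last holds). Time passes only in rows, so rows that repeat a pose let the fingers close. It gives the time, the measured TCP pose, the force, the opening and the grip force at its end, in the units of the state.
- env.get_obs(): the state, without advancing time (a new reading comes with each control period).
- env.get_image(name): name is "scene" or "top" or "wrist"; returns (picture, depth): 400x640x3 uint8, red, green, blue; 400x640 float32, m along the optical axis (not along the pixel's ray), 0 where there is no reading.
- env.calibration(name): a dict with "fx", "fy", "cx", "cy" (pixels), "origin" and "rotation" of the camera in the world. Camera axes: x right, y up, looking along -z (the intrinsics and any distortion apply to the point x, -y, -z); pixel columns grow to the right and rows downward; lengths in m; the calibration is good to about 2 mm. A picture is of the moment at which its call begins: read the wrist's pose just before it. calibration takes no time and is no camera call; for the wrist camera it gives the pose at the moment of the call.
- env.job_done(): hands the job in; it is judged then, once.
The state is a dict: "time": time; "joint_positions": joint angles; "joint_vel": joint speeds; "joint_torque": joint torques, N m; "position": TCP position; "tool_rot": TCP orientation; "wrist_force": force on the tool from outside, world axes, zero at the start; "moment": the same for the moment, N m; "gripper_width": finger opening in m; "grip_force": force on a finger pad.
Only numpy, scipy, OpenCV 4.12 (cv2) and the standard library are available. Lean on these libraries where they do the work, as an engineer would, in place of code of your own. Each camera call takes 0.05 s, during which the arm holds its last target. There are 200 camera calls.

## Task

Move the four paint jars from the tagged storage rack to the empty white work rack in reverse order: the jar at the left end of the storage rack, as seen from the robot, goes into the right-end pocket of the work rack, the next one beside it, and so on, until the jar from the right end stands at the left end. Stand each jar upright on the floor of its own pocket, let go of them all, and do not shift or knock over the half-built model between the racks.

Things in the scene. Friction and masses are not known exactly. Their poses are not given: they have to be found in the camera images.
- jar_red: small paint jar, all red with a red screw lid (one thin paper band): upright cylinder 34 mm in diameter, 56 mm high, 50 to 100 g, straight sides; origin at the centre of its underside, z up, its yaw means nothing
- jar_yellow: small paint jar, all yellow with a yellow screw lid (one thin paper band): upright cylinder 34 mm in diameter, 56 mm high, 50 to 100 g, straight sides; origin at the centre of its underside, z up, its yaw means nothing
- jar_green: small paint jar, all green with a green screw lid (one thin paper band): upright cylinder 34 mm in diameter, 56 mm high, 50 to 100 g, straight sides; origin at the centre of its underside, z up, its yaw means nothing
- jar_blue: small paint jar, all blue with a blue screw lid (one thin paper band): upright cylinder 34 mm in diameter, 56 mm high, 50 to 100 g, straight sides; origin at the centre of its underside, z up, its yaw means nothing
- place_red: plywood pocket of the storage rack with a sloping red tag on its robot side; the red jar stands in it at the start. Fixed. Outside 64 mm (x) by 61 mm (y), walls 5 mm thick, rim 16 mm and floor 6 mm above its origin (centre of its underside, 4 mm above the desk). The four pockets stand side by side in one row along their y axis, 62 mm apart; x points away from the robot, y to the robot's left (row turned by up to 0.35 rad)
- place_yellow: plywood pocket of the storage rack with a sloping yellow tag on its robot side; the yellow jar stands in it at the start. Fixed. Outside 64 mm (x) by 61 mm (y), walls 5 mm thick, rim 16 mm and floor 6 mm above its origin (centre of its underside, 4 mm above the desk). The four pockets stand side by side in one row along their y axis, 62 mm apart; x points away from the robot, y to the robot's left (row turned by up to 0.35 rad)
- place_green: plywood pocket of the storage rack with a sloping green tag on its robot side; the green jar stands in it at the start. Fixed. Outside 64 mm (x) by 61 mm (y), walls 5 mm thick, rim 16 mm and floor 6 mm above its origin (centre of its underside, 4 mm above the desk). The four pockets stand side by side in one row along their y axis, 62 mm apart; x points away from the robot, y to the robot's left (row turned by up to 0.35 rad)
- place_blue: plywood pocket of the storage rack with a sloping blue tag on its robot side; the blue jar stands in it at the start. Fixed. Outside 64 mm (x) by 61 mm (y), walls 5 mm thick, rim 16 mm and floor 6 mm above its origin (centre of its underside, 4 mm above the desk). The four pockets stand side by side in one row along their y axis, 62 mm apart; x points away from the robot, y to the robot's left (row turned by up to 0.35 rad)
- work_rack: work rack: white plastic, one fixed piece 70 mm (x) by 256 mm (y), empty at the start, with four plain square pockets in a row along its y axis, centres at y = +93, +31, -31 and -93 mm, x = 0. Pockets 54 mm wide inside, dividers 8 mm thick, rim 16 mm and floor 6 mm above its origin (centre of its underside, on the desk); x points away from the robot, y to the robot's left (turned by up to 0.35 rad)
- model: half-built model: little white and grey robot figure with orange details on a cork base 44 mm square, 55 mm high overall, loose, standing between the two racks; origin at the centre of its underside, z up. Not to be disturbed

How it is judged:
By the outcome, as a careful person would: the job done as asked, in the order asked, and still so for the second after the job is handed in, with the robot touching nothing.
It also fails if it takes over 109 s, if anything falls off the work surface, if the arm or the gripper's body presses on something with over 40 N, if the wrist force passes 120 N, or if a joint passes its speed limit or range.

## Working session

There is one attempt and no reset: what is moved stays moved. The work goes in short steps, Python scripts to look and compute and a shell command to move; the robot and the scene stay as the last step left them, time stands still between calls to the robot, and variables do not carry over. Pictures are saved under pics/ and viewed, at most 14 in all, crops included, and the job is handed in when it is done.

```bash
mkdir -p pics
cat > h.py <<'E'
import numpy as np, cv2
from workcell import env
def shot(n,f):
    im,d=env.get_image(n); cv2.imwrite('pics/'+f+'.png',im[:,:,::-1]); np.savez('pics/'+f+'.npz',im=im,d=d,**{k:np.array(v) for k,v in env.calibration(n).items() if not isinstance(v,(str,dict))}); return im,d
def world(f,u,v,d=None,z=None):
    c=np.load('pics/'+f+'.npz'); d=c['d'][v,u] if d is None else d
    r=np.array([(u-c['cx'])/c['fx'],-(v-c['cy'])/c['fy'],-1.])
    R=c['rotation']; o=c['origin']; r=R@r
    if z is not None: d=(z-o[2])/r[2]
    return o+r*d
E
python3 - <<'E'
from h import *
shot('top','top0');print(env.calibration('top'));o=env.get_obs();print(o)
E
```

```text
{'fx': 412.8489356248147, 'fy': 412.8489356248147, 'cx': 328.65107258998, 'cy': 203.37078227042485, 'origin': array([ 0.4981638 , -0.00946465,  0.84634213]), 'rotation': array([ 0.05622078, -0.01533745, -1.54555435])}
{'time': 0.05, 'joint_positions': array([ 1.39258849e+00,  3.85529416e-01,  6.66848831e-03, -4.76744158e-04,
       -1.19403211e+00, -2.58578811e-01]), 'joint_vel': array([ 0.00112168, -0.00038237,  0.00124476,  0.00162953,  0.00029511,
        0.00099754]), 'joint_torque': array([ 2.97407530e-05, -3.92046118e+01,  1.88165939e+01,  4.23950493e+00,
        1.38177237e-02, -4.77466335e-05]), 'position': array([0.26414192, 0.56578544, 0.221496  ]), 'tool_rot': array([ 3.13945235e+00, -1.07941645e-04, -4.36962399e-01]), 'wrist_force': array([-0.77908442,  0.31617237,  0.2406448 ]), 'moment': array([ 0.00046474,  0.02238666, -0.01055805]), 'grip_force': 0.0, 'gripper_width': 0.0873159281974684}
```

View pics/top0.png

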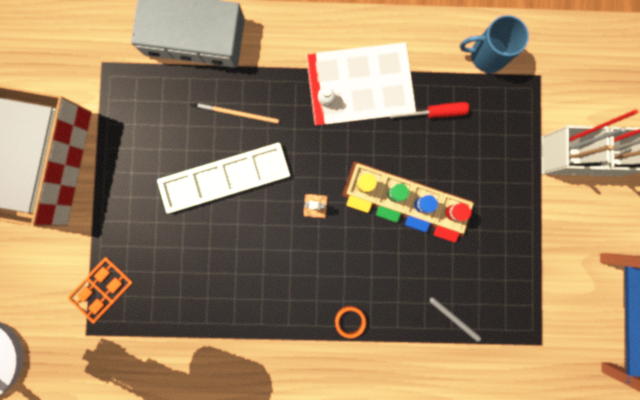

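The storage rack from left to right is yellow (367,182), green (399,191), blue (427,203), red (459,211). The white rack runs from about (158,186) to (290,165), with the model at (315,205). I'll enlarge both racks.

Run:
```python
from h import *
s=open('h.py').read().replace("R=c['rotation'];","R=Rotation.from_euler('xyz',c['rotation']).as_matrix();").replace("import numpy as np, cv2","import numpy as np, cv2\nfrom scipy.spatial.transform import Rotation")
open('h.py','w').write(s)
im=cv2.imread('pics/top0.png')
a=cv2.resize(im[135:220,150:300],None,fx=5,fy=5,interpolation=cv2.INTER_CUBIC)
b=cv2.resize(im[150:250,340:480],None,fx=5,fy=5,interpolation=cv2.INTER_CUBIC)
cv2.imwrite('pics/a.png',a);cv2.imwrite('pics/b.png',b)
```

```text
(no output)
```

View pics/a.png

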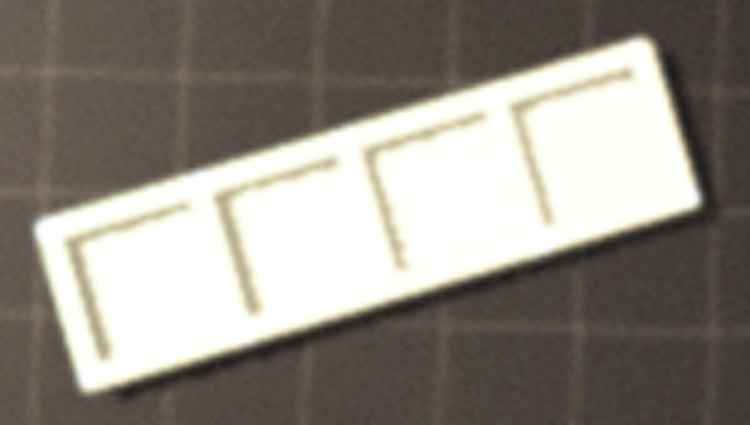

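View pics/b.png

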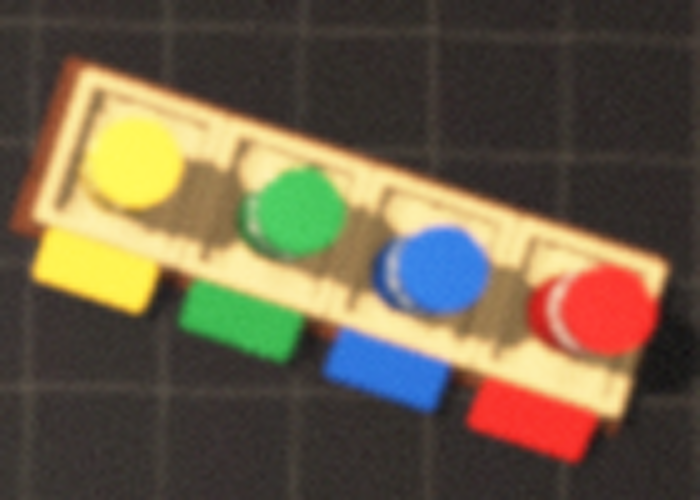

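Work rack rim corners are (157.2,179.4), (281,142.6), (290.4,176) and (167,213.6). The jar lid centres are clear in the second crop. I'll compute the positions.

Run:
```python
from h import *
np.set_printoptions(precision=4,suppress=True)
q=lambda p,o,z:world('top0',o[0]+(p[0]-2)/5,o[1]+(p[1]-2)/5,d=0,z=z)
A=(150,135);B=(340,150)
c=[q(p,A,.016)[:2] for p in [(36,222),(655,38),(702,205),(85,393)]]
print('sizes',[np.linalg.norm(c[i]-c[i-3]) for i in range(4)])
m=np.mean(c,0);y=(c[0]+c[3]-c[1]-c[2]);y/=np.linalg.norm(y);print('work',m,'yaw',np.arctan2(-y[0],y[1]))
for k in (93,31,-31,-93):print(k,m+y*k/1000)
J=[q(p,B,.066)[:2] for p in [(136,163),(302,211),(445,270),(610,310)]]
print('jars',J,[np.linalg.norm(J[i]-J[i+1]) for i in range(3)])
c=[q(p,B,.020)[:2] for p in [(88,68),(668,262),(622,418),(38,215)]]
print('sizes',[np.linalg.norm(c[i]-c[i-3]) for i in range(4)])
m=np.mean(c,0);y=(c[0]+c[3]-c[1]-c[2]);y/=np.linalg.norm(y);print('store',m,np.arctan2(-y[0],y[1]),[m+y*k/1000 for k in (93,31,-31,-93)])
print('model',q((825,347),A,.055)); 
for u,v in [(367,182),(399,191),(427,203),(459,211),(208,182)]:print(world('top0',u,v))
```

```text
sizes [np.float64(0.25897630319434883), np.float64(0.07077132044293787), np.float64(0.2575574325446428), np.float64(0.07185660421693199)]
work [0.5921 0.1914] yaw 0.32293321866240826
93 [0.5626 0.2796]
31 [0.5823 0.2208]
-31 [0.602 0.162]
-93 [0.6216 0.1033]
jars [array([ 0.5846, -0.0918]), array([ 0.5679, -0.1554]), array([ 0.5469, -0.2102]), array([ 0.5333, -0.2733])] [np.float64(0.06570831146526354), np.float64(0.05873228137994232), np.float64(0.06456288721041918)]
sizes [np.float64(0.2465867611917816), np.float64(0.06579647320132359), np.float64(0.24813344853792615), np.float64(0.06292196495686822)]
store [ 0.5607 -0.1851] -0.3033789064382124 [array([ 0.5885, -0.0964]), array([ 0.57  , -0.1555]), array([ 0.5514, -0.2147]), array([ 0.5329, -0.2739])]
model [0.5411 0.0065 0.055 ]
[ 0.5849 -0.0922  0.0664]
[ 0.5694 -0.1535  0.0658]
[ 0.5479 -0.2069  0.0669]
[ 0.5344 -0.2688  0.0648]
[0.5829 0.2256 0.0058]
```

```bash
python3 -m crank '[[70,[0.5,0.4,0],0.09],[70,[0.5,0.4,0],0.09],[70,[0.5,0.4,0],0.09],[70,[0.5,0.4,0],0.09],[70,[0.5,0.4,0],0.09],[70,[1,0.8,0],0.1805],[70,[1,0.8,0],0.1805],[70,[1,0.8,0],0.1805],[70,[1,0.8,0],0.1805],[70,[1,0.8,0],0.1805],[70,[1,0.8,0],0.1805],[70,[1,0.8,0],0.1805]]' 15; python3 -c "
from h import *
print(env.get_obs()['joint_positions'])"
```

```text
time: 1.55
position: [0.4911, 0.1084, 0.2224]
tool_rot: [3.141, 0.0, -1.569]
wrist_force: [-0.1, -0.1, 1.0]
gripper_width: 0.0699
grip_force: 0.0
[ 5.40502967e-01  1.76674519e-01 -2.84851510e-01 -2.33041795e-04
 -1.10947861e+00 -5.38482218e-01]
```

```bash
python3 -m crank '[[70,[0.5025,-0.2375,0],0],[70,[0.5025,-0.2375,0],0],[70,[0.5025,-0.2375,0],0],[70,[0.5025,-0.2375,0],0],[70,[0.5025,-0.2375,0],0],[70,[0.5025,-0.2375,0],0],[70,[0.5025,-0.2375,0],0]]'; python3 -c "
from h import *
shot('wrist','w1');print(env.calibration('wrist'))"
```

```text
time: 2.42
position: [0.5862, -0.0922, 0.2228]
tool_rot: [-3.141, 0.0, -1.568]
wrist_force: [0.4, 0.3, 0.2]
gripper_width: 0.0698
grip_force: 0.0
{'fx': 327.6061525100306, 'fy': 327.6061525100306, 'cx': 319.4003853129525, 'cy': 202.12999860423366, 'origin': array([ 0.58631787, -0.1589301 ,  0.38391946]), 'rotation': array([-2.46916003e-01,  1.84683549e-03, -3.13858312e+00])}
```

View pics/w1.png

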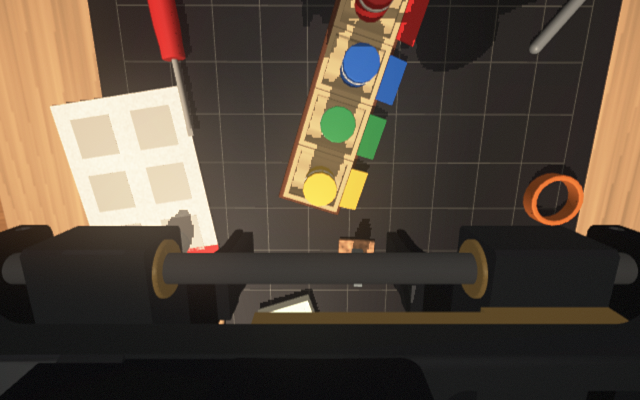

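The wrist view shows the yellow lid at about (320,189), green (338,124), blue (361,64). I'll compare these with the top-camera estimates.

```bash
python3 -c "
from h import *
for u,v in [(320,189),(338,124),(361,64)]:print(world('w1',u,v,d=0,z=.066),world('w1',u,v))"
```

```text
[ 0.58611014 -0.09221172  0.066     ] [ 0.58610947 -0.09199391  0.06496213]
[ 0.56933587 -0.15491151  0.066     ] [ 0.56923273 -0.1548871   0.06406911]
[ 0.54942714 -0.20776284  0.066     ] [ 0.54912698 -0.20816018  0.06341322]
```

The two agree to within 2 mm, so I'll descend and grasp yellow.

```bash
python3 -m crank '[[70,[0,0,0.12],0],[70,[0,0,0.24],0],[70,[0,0,0.34],0],[70,[0,0,0.42],0],[70,[0,0,0.467],0],[70,[0,0,0.467],0],[70,[0,0,0.467],0],[25,[0,0,0.467],0],[25,[0,0,0.467],0],[25,[0,0,0.467],0],[25,[0,0,0.467],0],[25,[0,0,0.467],0],[25,[0,0,0.467],0],[25,[0,0,0.45],0],[25,[0,0,0.4],0],[25,[0,0,0.3],0],[25,[0,0,0.2],0],[25,[0,0,0.2],0],[25,[0,0,0.2],0]]' 15
```

```text
time: 4.85
position: [0.5857, -0.0937, 0.1421]
tool_rot: [3.141, 0.001, -1.571]
wrist_force: [-0.7, 0.3, -0.7]
gripper_width: 0.0336
grip_force: 15.0
```

```bash
python3 -m crank '[[25,[-0.12,-0.02,0],0],[25,[-0.24,-0.045,0],0],[25,[-0.36,-0.07,0],0],[25,[-0.45,-0.09,0],0],[25,[-0.4925,-0.09,0],0],[25,[-0.4925,-0.09,0],0],[25,[-0.4925,-0.09,0],0],[25,[-0.4925,-0.09,0.1],0],[25,[-0.4925,-0.09,0.18],0],[25,[-0.4925,-0.09,0.23],0],[25,[-0.4925,-0.09,0.255],0],[25,[-0.4925,-0.09,0.265],0],[25,[-0.4925,-0.09,0.2725],0],[25,[-0.4925,-0.09,0.2725],0],[25,[-0.4925,-0.09,0.2725],0]]'
```

```text
time: 6.72
position: [0.6228, 0.1033, 0.0342]
tool_rot: [-3.141, 0.0, -1.571]
wrist_force: [-0.1, 0.0, -0.6]
gripper_width: 0.0338
grip_force: 15.0
```

```bash
python3 -m crank '[[60,[0,0,0],0],[60,[0,0,0],0],[60,[0,0,0],0],[60,[0,0,0],0],[60,[0,0,-0.1],0],[60,[0,0,-0.2],0],[60,[0,0,-0.3],0],[60,[0,0,-0.4],0],[60,[0,0,-0.4],0],[60,[0,0,-0.4],0],[60,[0,0,-0.4],0]]'; python3 -c "
from h import *
shot('wrist','w2');shot('top','t2');print(env.get_obs()['position'])"
```

```text
time: 8.1
position: [0.6217, 0.1029, 0.192]
tool_rot: [3.139, -0.001, -1.571]
wrist_force: [0.5, -0.3, 0.1]
gripper_width: 0.0601
grip_force: 0.0
[0.62193523 0.10292106 0.19220831]
```

View pics/t2.png

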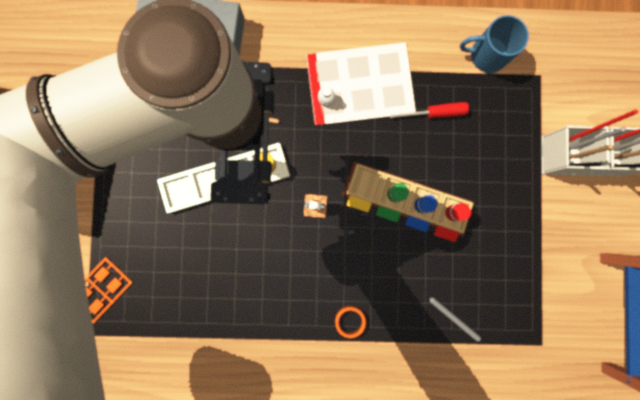

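Yellow (266,163) sits in the right-end pocket, partly hidden, and the model (315,205) has not moved. Next is green.

```bash
python3 -m crank '[[70,[0.14,0.03,0],0],[70,[0.28,0.06,0],0],[70,[0.42,0.09,0],0],[70,[0.56,0.115,0],0],[70,[0.645,0.1325,0],0],[70,[0.645,0.1325,0],0],[70,[0.645,0.1325,0],0],[70,[0.645,0.1325,0.12],0],[70,[0.645,0.1325,0.24],0],[70,[0.645,0.1325,0.33],0],[70,[0.645,0.1325,0.39],0],[70,[0.645,0.1325,0.39],0],[70,[0.645,0.1325,0.39],0]]'; python3 -m crank '[[25,[0,0,0],0],[25,[0,0,0],0],[25,[0,0,0],0],[25,[0,0,0],0],[25,[0,0,0],0],[25,[0,0,0],0],[25,[0,0,-0.02],0],[25,[0,0,-0.08],0],[25,[0,0,-0.18],0],[25,[0,0,-0.265],0],[25,[0,0,-0.265],0],[25,[0,0,-0.265],0]]'
```

```text
time: 9.82
position: [0.5706, -0.1542, 0.0386]
tool_rot: [-3.14, -0.0, -1.569]
wrist_force: [0.2, 0.9, 0.4]
gripper_width: 0.0696
grip_force: 0.0
time: 11.32
position: [0.5688, -0.1547, 0.1431]
tool_rot: [3.141, 0.001, -1.571]
wrist_force: [-0.5, -0.3, -1.3]
gripper_width: 0.034
grip_force: 15.0
```

```bash
python3 -m crank '[[25,[-0.13,-0.014,0],0],[25,[-0.26,-0.028,0],0],[25,[-0.4,-0.042,0],0],[25,[-0.54,-0.056,0],0],[25,[-0.67,-0.07,0],0],[25,[-0.75,-0.08,0],0],[25,[-0.792,-0.0825,0],0],[25,[-0.792,-0.0825,0],0],[25,[-0.792,-0.0825,0],0],[25,[-0.792,-0.0825,0.1],0],[25,[-0.792,-0.0825,0.18],0],[25,[-0.792,-0.0825,0.23],0],[25,[-0.792,-0.0825,0.255],0],[25,[-0.792,-0.0825,0.265],0],[25,[-0.792,-0.0825,0.2725],0],[25,[-0.792,-0.0825,0.2725],0],[25,[-0.792,-0.0825,0.2725],0]]' && python3 -m crank '[[60,[0,0,0],0],[60,[0,0,0],0],[60,[0,0,0],0],[60,[0,0,0],0],[60,[0,0,-0.1],0],[60,[0,0,-0.2],0],[60,[0,0,-0.3],0],[60,[0,0,-0.4],0],[60,[0,0,-0.4],0],[60,[0,0,-0.4],0],[60,[0,0,-0.4],0]]'; python3 -c "
from h import *
shot('wrist','w3')"
```

```text
time: 13.45
position: [0.6028, 0.1621, 0.0352]
tool_rot: [-3.141, 0.0, -1.571]
wrist_force: [-0.8, 0.8, -1.2]
gripper_width: 0.0338
grip_force: 15.0
time: 14.82
position: [0.6017, 0.1616, 0.193]
tool_rot: [3.139, -0.001, -1.571]
wrist_force: [0.6, -0.8, -0.2]
gripper_width: 0.0601
grip_force: 0.0
```

View pics/w3.png

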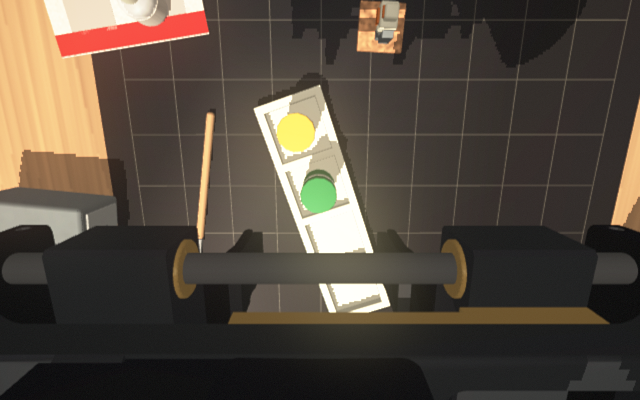

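Yellow (296,132) and green (319,195) stand upright in the right-end and next pockets, and the model (382,25) is undisturbed. Next is blue.

```bash
python3 -m crank '[[70,[0.14,0.02,0],0],[70,[0.28,0.04,0],0],[70,[0.42,0.06,0],0],[70,[0.56,0.08,0],0],[70,[0.7,0.1,0],0],[70,[0.84,0.12,0],0],[70,[0.926,0.134,0],0],[70,[0.926,0.134,0],0],[70,[0.926,0.134,0],0],[70,[0.926,0.134,0.12],0],[70,[0.926,0.134,0.24],0],[70,[0.926,0.134,0.33],0],[70,[0.926,0.134,0.392],0],[70,[0.926,0.134,0.392],0],[70,[0.926,0.134,0.392],0],[70,[0.926,0.134,0.392],0]]'; python3 -m crank '[[25,[0,0,0],0],[25,[0,0,0],0],[25,[0,0,0],0],[25,[0,0,0],0],[25,[0,0,0],0],[25,[0,0,0],0],[25,[0,0,-0.02],0],[25,[0,0,-0.08],0],[25,[0,0,-0.18],0],[25,[0,0,-0.265],0],[25,[0,0,-0.265],0],[25,[0,0,-0.265],0]]'
```

```text
time: 16.88
position: [0.55, -0.2083, 0.0393]
tool_rot: [-3.139, -0.0, -1.57]
wrist_force: [0.2, 0.2, -0.2]
gripper_width: 0.0701
grip_force: 0.0
time: 18.38
position: [0.5481, -0.2082, 0.1433]
tool_rot: [3.141, 0.001, -1.571]
wrist_force: [0.8, 0.1, -1.6]
gripper_width: 0.0338
grip_force: 15.0
```

```bash
python3 -m crank '[[25,[-0.13,0,0],0],[25,[-0.26,0,0],0],[25,[-0.4,0,0],0],[25,[-0.54,0,0],0],[25,[-0.6,0,0],0],[25,[-0.6,0,0],0]]' && python3 -m crank '[[25,[-0.13,-0.03,0],0],[25,[-0.26,-0.06,0],0],[25,[-0.38,-0.085,0],0],[25,[-0.4725,-0.085,0],0],[25,[-0.4725,-0.085,0],0],[25,[-0.4725,-0.085,0],0],[25,[-0.4725,-0.085,0.1],0],[25,[-0.4725,-0.085,0.18],0],[25,[-0.4725,-0.085,0.23],0],[25,[-0.4725,-0.085,0.255],0],[25,[-0.4725,-0.085,0.265],0],[25,[-0.4725,-0.085,0.2725],0],[25,[-0.4725,-0.085,0.2725],0],[25,[-0.4725,-0.085,0.2725],0]]' && python3 -m crank '[[60,[0,0,0],0],[60,[0,0,0],0],[60,[0,0,0],0],[60,[0,0,0],0],[60,[0,0,-0.1],0],[60,[0,0,-0.2],0],[60,[0,0,-0.3],0],[60,[0,0,-0.4],0],[60,[0,0,-0.4],0],[60,[0,0,-0.4],0],[60,[0,0,-0.4],0]]'
```

```text
time: 19.12
position: [0.548, 0.033, 0.1423]
tool_rot: [3.139, -0.001, -1.568]
wrist_force: [0.1, 0.7, -0.9]
gripper_width: 0.034
grip_force: 15.0
time: 20.88
position: [0.5831, 0.2208, 0.0354]
tool_rot: [-3.141, 0.001, -1.571]
wrist_force: [-0.1, -0.3, -1.3]
gripper_width: 0.0339
grip_force: 15.0
time: 22.25
position: [0.5821, 0.2201, 0.1932]
tool_rot: [3.139, -0.001, -1.571]
wrist_force: [-0.5, 0.3, 0.7]
gripper_width: 0.0601
grip_force: 0.0
```

```bash
python3 -m crank '[[70,[0.14,0.02,0],0],[70,[0.28,0.04,0],0],[70,[0.42,0.06,0],0],[70,[0.56,0.08,0],0],[70,[0.63,0.09,0],0],[70,[0.63,0.09,0],0]]'; python3 -m crank '[[70,[0.14,0.007,0],0],[70,[0.28,0.014,0],0],[70,[0.42,0.021,0],0],[70,[0.54,0.029,0],0],[70,[0.6,0.029,0],0],[70,[0.6,0.029,0],0],[70,[0.6,0.029,0],0],[70,[0.6,0.029,0.12],0],[70,[0.6,0.029,0.24],0],[70,[0.6,0.029,0.33],0],[70,[0.6,0.029,0.392],0],[70,[0.6,0.029,0.392],0],[70,[0.6,0.029,0.392],0],[70,[0.6,0.029,0.392],0]]'; python3 -m crank '[[25,[0,0,0],0],[25,[0,0,0],0],[25,[0,0,0],0],[25,[0,0,0],0],[25,[0,0,0],0],[25,[0,0,0],0],[25,[0,0,-0.02],0],[25,[0,0,-0.08],0],[25,[0,0,-0.18],0],[25,[0,0,-0.265],0],[25,[0,0,-0.265],0],[25,[0,0,-0.265],0]]'; python3 -c "
from h import *
shot('top','t4')"
```

```text
time: 23.0
position: [0.5459, -0.0333, 0.1938]
tool_rot: [3.139, -0.0, -1.574]
wrist_force: [-0.2, 0.2, 0.0]
gripper_width: 0.0696
grip_force: 0.0
time: 24.75
position: [0.5364, -0.2713, 0.0396]
tool_rot: [-3.139, -0.001, -1.57]
wrist_force: [-0.5, -0.2, -0.3]
gripper_width: 0.0702
grip_force: 0.0
time: 26.25
position: [0.5345, -0.2711, 0.1434]
tool_rot: [3.141, 0.001, -1.571]
wrist_force: [-0.2, -0.8, -0.3]
gripper_width: 0.0337
grip_force: 15.0
```

View pics/t4.png

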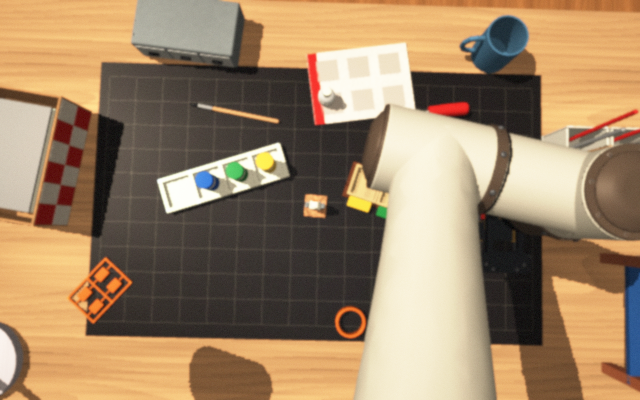

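The work rack holds blue (206,180), green (235,172) and yellow (265,162), and the model (315,205) has not moved. Red is in the gripper and goes to the left end.

```bash
python3 -m crank '[[25,[-0.13,0,0],0],[25,[-0.26,0,0],0],[25,[-0.4,0,0],0],[25,[-0.54,0,0],0],[25,[-0.65,0,0],0],[25,[-0.7,0,0],0],[25,[-0.7,0,0],0]]' && python3 -m crank '[[25,[-0.13,-0.015,0],0],[25,[-0.26,-0.03,0],0],[25,[-0.4,-0.045,0],0],[25,[-0.54,-0.06,0],0],[25,[-0.64,-0.07,0],0],[25,[-0.677,-0.07,0],0],[25,[-0.677,-0.07,0],0],[25,[-0.677,-0.07,0],0],[25,[-0.677,-0.07,0.1],0],[25,[-0.677,-0.07,0.18],0],[25,[-0.677,-0.07,0.23],0],[25,[-0.677,-0.07,0.255],0],[25,[-0.677,-0.07,0.265],0],[25,[-0.677,-0.07,0.2725],0],[25,[-0.677,-0.07,0.2725],0],[25,[-0.677,-0.07,0.2725],0]]' && python3 -m crank '[[60,[0,0,0],0],[60,[0,0,0],0],[60,[0,0,0],0],[60,[0,0,0],0],[60,[0,0,-0.1],0],[60,[0,0,-0.2],0],[60,[0,0,-0.3],0],[60,[0,0,-0.4],0],[60,[-0.1,0,-0.4],0],[60,[-0.22,0,-0.4],0],[60,[-0.34,0,-0.4],0],[60,[-0.4,0,-0.4],0],[60,[-0.4,0,-0.4],0],[60,[-0.4,0,-0.4],0]]'; python3 -c "
from h import *
shot('wrist','w5')"
```

```text
time: 27.18
position: [0.5348, 0.0093, 0.1431]
tool_rot: [3.14, -0.001, -1.569]
wrist_force: [0.1, 0.3, -1.7]
gripper_width: 0.0337
grip_force: 15.0
time: 29.18
position: [0.5636, 0.2796, 0.0356]
tool_rot: [-3.141, 0.001, -1.571]
wrist_force: [-1.9, -0.1, -0.3]
gripper_width: 0.0337
grip_force: 15.0
time: 30.92
position: [0.5632, 0.4387, 0.1947]
tool_rot: [3.141, -0.001, -1.571]
wrist_force: [0.3, 0.3, -0.7]
gripper_width: 0.0598
grip_force: 0.0
```

View pics/w5.png

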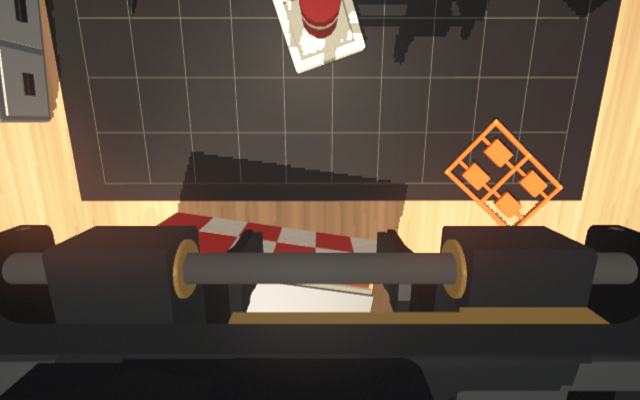

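Red (320,15) stands in the left-end pocket. I'll confirm it with a top view and the lid heights.

```bash
python3 -c "
from h import *
shot('top','t5')
im=cv2.imread('pics/t5.png');cv2.imwrite('pics/t5c.png',cv2.resize(im[130:230,140:340],None,fx=4,fy=4))
for u,v in [(206,180),(235,172),(265,162)]:print(world('t5',u,v))"
```

```text
[0.58082209 0.2133389  0.06356552]
[0.59799605 0.15984411 0.06020726]
[0.61839714 0.10300855 0.06278812]
```

View pics/t5c.png

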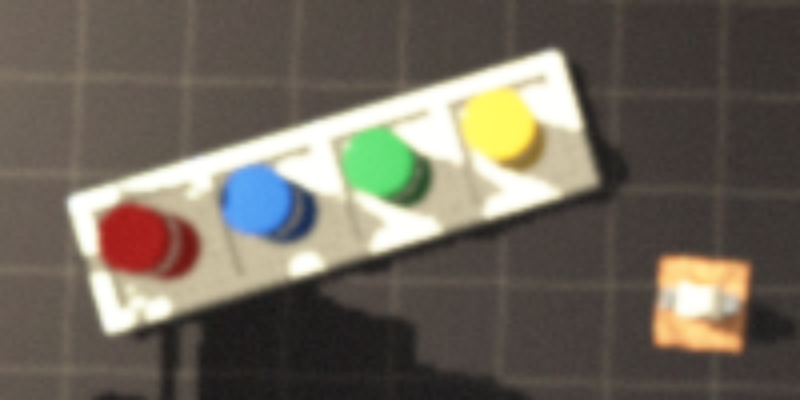

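All four jars stand upright in their pockets, in the order red, blue, green, yellow from left to right. The lids measured (all but red) read 60–64 mm against 62 mm expected, and the model has not moved.

```bash
python3 -c "
from workcell import env
print(env.job_done())"
```

```text
the job is handed in; nothing more can be done
None
```

The four jars now stand upright in the work rack in reverse order (red, blue, green, yellow from left to right), all released, with the model undisturbed; I handed the job in at about 31 s of the 109 s limit.

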